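# Close the jam-jar dispenser and hold its slide at the mark

## Task

The jam-jar dispenser on the bakery counter has just been loaded: put its round lid back, seated fully and flat in the loading hole on top, and let go of it. Then take the upright wooden handle of the spring-return slide and pull the slide out until its pointer blade lines up with the marker blade beside it, with the jar riding out upright in its pocket, and finish while still holding the slide there: it springs back if released. Leave the other things on the counter where they are.

Things in the scene. Friction and masses are not known exactly. Their poses are not given: they have to be found in the camera images.
- knob (a point): Loose round steel lid with a wooden knob, standing knob up on the counter, 180 g. This point is on its axis in the knob, z along the axis, 36 mm above the lid's underside. From below: plug 62 mm across and 10 mm deep with a chamfered foot (54 mm), flange 88 mm across from 10 to 15 mm, cylindrical knob 26 mm across from 15 to 50 mm.
- flange (a point): The same lid: point on its axis in the plane of the flange's underside, 26 mm below knob; it comes to hole when the lid is seated.
- hole (a point): Centre of the round loading hole, 68 mm across, in the upper face of the flat steel top (120 x 120 mm, 8 mm thick, 90 mm above the counter) of the fixed dispenser. z is up; -x, level, is the way the slide pulls out. The 12 mm thick base plate, 137 mm wide, reaches from 60 mm behind the hole to 220 mm in front (-x); the housing's open front is 60 mm in front of the hole.
- handle (a point): Upright round wooden handle on the slide, 20 mm across (28 mm foot in its lowest 7 mm), standing from 20 mm to 86 mm above the counter; this point is on its axis 58 mm above the counter. With the slide home it is 120 mm in front of the loading hole (along the hole's -x), its axis 60 mm from the housing. Axes as hole.
- slide (a joint): Spring-return slide: 0 = home (pushed in by its spring), grows in m as it is pulled out level along the hole's -x, end stop at 0.110. The spring pulls back with about 5 N at home and 10 N at 0.08.
- pointer (a point): Outer top edge of the slide's pointer: an upright aluminium blade 6 mm thick, standing out 20 mm from the slide's -y side, top 40 mm above the counter, 45 mm behind the handle. It moves with the slide. Axes as hole.
- mark (a point): Inner top edge of the fixed marker: a dark steel block 20 x 20 mm with an upright steel blade 6 mm thick, top 40 mm above the counter, on the dispenser's base at the slide's -y side. Axes as hole. The pointer lines up with it when both have the same place along the hole's x; it is 50 to 80 mm in front of the pointer when the slide is home. Both blades stand across the slide.
- pocket (a point): Centre of the floor of the square pocket (50 mm inside, walls 12 mm high) in the slide, 20 mm above the counter; with the slide home it is right below the loading hole. Moves with the slide.
- jar_mid (a point): Jam jar standing loose in the slide's pocket, 44 mm across and 48 mm tall, 100 g; this point is its centre, 24 mm above its underside. z is its axis.
- spare_a: Bystander: spare jam jar on the counter, 44 mm across, 48 mm tall; origin under its centre.
- spare_b: Bystander: another spare jam jar, same size; origin under its centre.
- tape: Bystander: white tape dispenser, 150 x 64 x 86 mm; origin under its centre.
- brush: Bystander: crumb brush lying on the counter.
- mug: Bystander: white mug, 76 mm across, 90 mm tall; origin under its centre.
- dish: Bystander: blue dish, 80 mm across, 35 mm tall; origin under its centre.
- shaker: Bystander: glass shaker with a steel cap, 48 mm across, 100 mm tall; origin under its centre.
Things that resemble listed ones, but are neither listed nor needed, are in the scene too. Leave any red look-alike of the part that bears knob alone. Leave any green look-alike of the part that bears jar_mid alone.

How it is judged:
On the way, in this order (a step that is already met when the one before it is completed fails the run):
1. the lid sits flat in the loading hole and is let go (horizontal distance between flange and hole below 0.006 m and z of flange in the frame of hole between -0.003 and 0.003 m and angle between flange's own z axis and vertical below 0.06 rad and contact force between the fingers and lid below 0.1 N), for 0.2 s.
2. the slide is held by the fingers with its pointer at the marker (x of pointer in the frame of mark between -0.007 and 0.007 m and contact force between the fingers and slide above 2 N), for 0.3 s.
At the end, for the whole second after the job is handed in: The untouched lid is seated in the hole (6 mm of centre, 3 mm of flush, tilt under 0.06 rad); the fingers hold the slide still (over 2 N) with its pointer within 7 mm of the marker along the slide; the jar stands in the pocket (12 mm of its centre, tilt under 0.15 rad) (all of step 1 and all of step 2 and velocity of joint slide between -0.01 and 0.01 m/s and angle between jar_mid's own z axis and vertical below 0.15 rad and horizontal distance between jar_mid and pocket below 0.012 m and distance between jar_mid and pocket below 0.03 m); the arm keeps its last pose, push and grip.
It fails at once if a bystander is pushed more than 30 mm (distance of any of spare_a, spare_b, tape, brush, mug, dish, shaker from where it was at the start of the episode above 0.03 m).
It also fails if it takes over 51 s, if anything falls off the work surface, if the arm or the gripper's body presses on something with over 40 N, if the wrist force passes 120 N, or if a joint passes its speed limit or range.

## Robot

A 7-joint arm with a two-finger parallel gripper is mounted at the origin on the work surface. World frame = base frame: x ahead of the robot, y to its left, z up, the work surface at z = 0. Lengths are in m, angles in rad, forces in N, time in s.
With the tool pointing down it reaches from about 0.4 to 0.85 m from the base axis. Payload 4.5 kg.
Tool frame: the origin (TCP) lies between the finger pads; the fingertips stand 11 mm ahead of it and the grasp point (between the pads) lies 8 mm behind it (r.tip_reach is the distance from the TCP to the fingertips, in m); x points along the fingers, y is the direction in which the jaws open and shut, and the axes are right-handed (so a half turn about x gives the same grasp; the last joint's range is limited). The gripper opens to 88 mm and grips with 3 to 60 N. Pads are 18 mm wide; open, the fingers measure 123 mm over their backs; the gripper's body (75 mm by 187 mm) begins 45 mm behind the grasp point.
Start: joints at [0.034, 0.689, -0.195, 1.565, 0.157, 0.902, -0.215], TCP at [0.625, 0, 0.25] pointing down, gripper open.
Joint ranges: [-3.01, 3.01], [-0.46, 2.08], [-1.47, 1.51], [0.13, 2.56], [-1, 4.14], [0.04, 2.09], [-2.66, 2.66]. Speed limits (rad/s): [2.57, 2.57, 3.14, 3.14, 3.14, 3.14, 3.14].

## Interface

Orientations are given as a unit quaternion [x, y, z, w].
In Python, from plant import r gives the robot as it stands.
- The arm moves only by the tool drive_tool, never from a script. Its argument "deltas" is a list of rows, each a list of 3 entries, a list of its own where there are three numbers: the turn, a rotation vector about the tool's x, y, z in degrees, then the shift along the tool's x, y, z in cm, then the finger opening in cm, from 0 to 8.81. A call has 1 to 12 rows; each row shifts and turns the commanded pose from where the row before left it, along the tool's axes as they then stand; what a row does not reach is not made up. A row lasts 1/12 s, in which the tool goes at most 41.7 mm and 7.16 degrees, less where a joint would pass 70% of its speed; a pose out of reach is approached as far as the arm can. A call is refused whole if a number of a shift passes 4.17 or a number of a turn 7.16, either way. A call with a gripper value outside its range is refused whole. The fingers move at their own pace and stop on an object; "force" is the grip in N (left out, the last holds). Time passes only in rows, so rows that do not move let the fingers close. It gives the time, the measured TCP pose, the force and the opening at its end, in the units of the state.
- r.get_state(): the state, without advancing time (a new reading comes with each control period).
- r.snapshot(name): name is "scene" or "side" or "wrist"; returns a dict with "color" (384x512x3 uint8, red, green, blue), "fov_y" (degrees; the focal length in pixels is half the picture's height over the tangent of half this angle, whatever the lens; pixels are square), "cx", "cy" (the principal point, pixels), "extrinsics" (4x4, takes a point from world to camera coordinates); the wrist camera has in their place "tool_from_camera" (4x4, takes a point from camera to tool coordinates, whose origin is the TCP and whose axes are the tool frame's). Camera axes: x right, y up, looking along -z (the intrinsics and any distortion apply to the point x, -y, -z); pixel columns grow to the right and rows downward; lengths in m; the calibration is good to about 2 mm. A picture is of the moment at which its call begins: read the wrist's pose just before it. There is no depth.
- r.finish_job(): hands the job in, once; it reports no verdict.
The state is a dict: "clock": time; "q": joint angles; "qd": joint speeds; "joint_torque": joint torques, N m; "tool_pos": TCP position; "eef_rot": TCP orientation; "contact_force": force on the tool from outside, world axes, zero at the start; "moment": the same for the moment, N m; "opening": opening from 0.0 (shut) to 1.0 (fully open).
Only numpy, scipy, OpenCV 4.12 (cv2) and the standard library are available. Lean on these libraries where they do the work, as an engineer would, in place of code of your own. Each camera call takes 0.05 s, during which the arm holds its last target. There are 200 camera calls.

## Working session

There is one attempt and no reset: what is moved stays moved. The work goes in short steps, Python scripts to look and compute and a tool call to move; the robot and the scene stay as the last step left them, time stands still between calls to the robot, and variables do not carry over. Pictures are saved under pics/ and viewed, about 8 in all and at most 12, crops included, and the job is handed in when it is done.

Besides the shell and the picture viewer there is one more tool, called after ">>>" by a JSON object that holds its "name" and its "arguments". drive_tool: Moves the arm, as the interface text tells. Its arguments: {"type":"object","properties":{"deltas":{"type":"array","items":{"type":"array"}},"force":{"type":"number"}},"required":["deltas"]}

```bash
mkdir -p pics
cat > h.py <<'E'
import numpy as np, cv2
from plant import r
from scipy.spatial.transform import Rotation as R
def snap(n,name):
    st=r.get_state(); s=r.snapshot(n); cv2.imwrite(f'pics/{name}.png',cv2.cvtColor(s['color'],cv2.COLOR_RGB2BGR))
    if n=='wrist':
        T=np.eye(4);T[:3,:3]=R.from_quat(st['eef_rot']).as_matrix();T[:3,3]=st['tool_pos']
        E=np.linalg.inv(T@np.array(s['tool_from_camera']))
    else: E=np.array(s['extrinsics'])
    d={k:v for k,v in s.items() if k not in('color','extrinsics','tool_from_camera')}
    print(n,d,st['clock']); np.savez(f'pics/{name}.npz',E=E,f=192/np.tan(np.radians(s['fov_y'])/2),cx=s['cx'],cy=s['cy'])
    return s
def pt(name,u,v,z):
    c=np.load(f'pics/{name}.npz');E=c['E']
    d=E[:3,:3].T@np.array([(u-c['cx'])/c['f'],-(v-c['cy'])/c['f'],-1]);o=-E[:3,:3].T@E[:3,3]
    return o+d*(z-o[2])/d[2]
def px(name,p):
    c=np.load(f'pics/{name}.npz');q=c['E'][:3,:3]@np.array(p)+c['E'][:3,3]
    return c['cx']+c['f']*q[0]/-q[2], c['cy']-c['f']*q[1]/-q[2]
E
python3 - <<'E'
from h import *
for n in('scene','side','wrist'): snap(n,n+'0')
print(r.get_state())
a=[cv2.imread(f'pics/{n}0.png') for n in('scene','side')]
cv2.imwrite('pics/both.png',np.vstack(a)[:, :])
for n in('scene0','side0'): cv2.imwrite(f'pics/{n}b.png',cv2.resize(cv2.imread(f'pics/{n}.png'),(800,600),interpolation=cv2.INTER_CUBIC))
E
```

```text
scene {'fov_y': 45.901680879065964, 'cx': 251.21284854683972, 'cy': 192.07538794252514} 0.0
side {'fov_y': 48.337599452880184, 'cx': 259.1647644196867, 'cy': 189.86571438133302} 0.05
wrist {'fov_y': 63.7220026648347, 'cx': 258.22676218295624, 'cy': 195.49986876989402} 0.1
{'clock': 0.15, 'q': array([ 0.03379009,  0.68979415, -0.19455346,  1.56606366,  0.15726601,
        0.9025183 , -0.2150942 ]), 'qd': array([-4.52243661e-05, -1.07141135e-03,  8.55324488e-04, -3.64077866e-03,
        2.60725286e-04,  7.64997911e-04, -1.22156715e-04]), 'joint_torque': array([-1.46674727e-03, -5.27863634e+01, -1.26819178e+00, -1.53587687e+01,
       -5.24473807e-02,  3.92338901e-03,  1.12435155e-04]), 'tool_pos': array([ 6.24544004e-01, -6.50005592e-06,  2.49104204e-01]), 'eef_rot': array([ 0.49961705,  0.50035224, -0.5003452 ,  0.49968502]), 'contact_force': array([0.26021343, 0.08508048, 0.09982104]), 'moment': array([ 0.00070136, -0.05775525, -0.01705631]), 'opening': 0.9988966351073567}
```

View pics/scene0b.png

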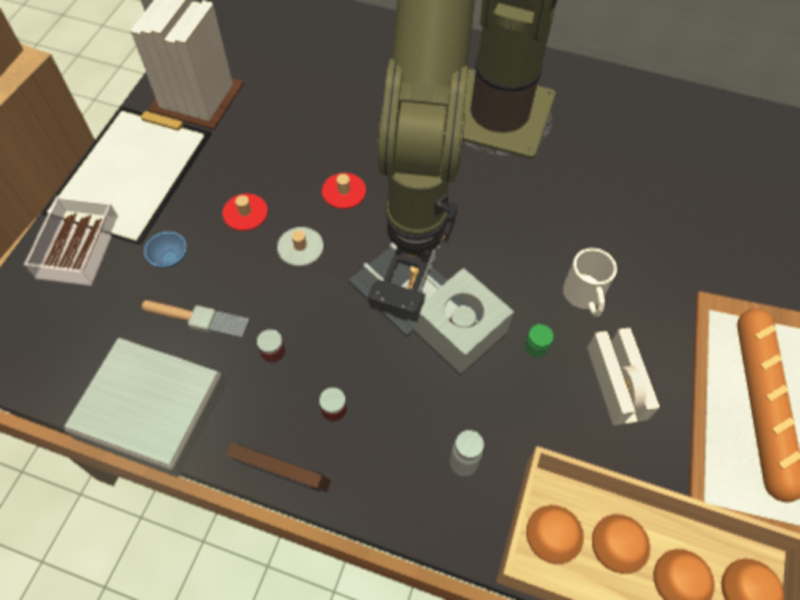

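View pics/side0b.png

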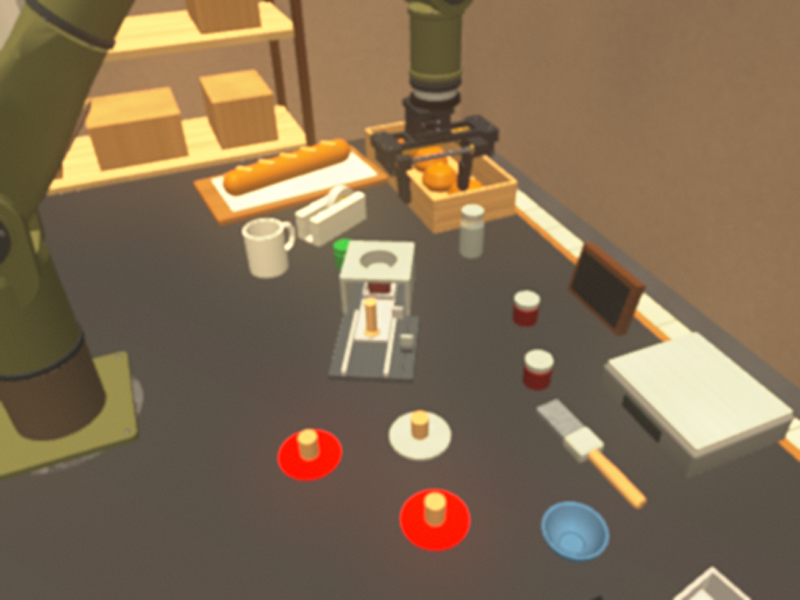

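View pics/wrist0.png

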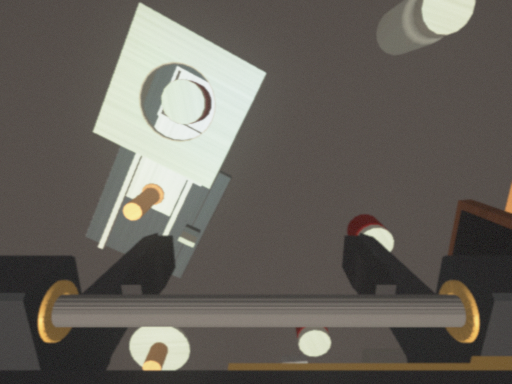

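The pictures show the steel lid at about (300,243) in the scene view and (420,430) in the side view, with red look-alikes beside it. The dispenser's hole is at wrist (178,103), and its front faces the lid.

Run:
```python
from h import *
k=.64
print('wrist corners',[pt('wrist0',*p,.09).round(4) for p in[(140,4),(265,72),(207,187),(94,131)]])
print('scene corners',[pt('scene0',k*u,k*v,.09).round(4) for u,v in[(463,269),(513,313),(463,362),(413,313)]])
print('side corners',[pt('side0',k*u,k*v,.09).round(4) for u,v in[(346,242),(415,243),(411,281),(341,278)]])
print('hole',pt('wrist0',178,103,.09),pt('scene0',k*464,k*311,.09),pt('side0',k*379,k*260,.09))
print('lid flange',pt('scene0',k*300,k*246,.015),pt('side0',k*420,k*435,.015),pt('wrist0',160,347,.015))
print('knobtop',pt('scene0',k*299,k*236,.05),pt('side0',k*420,k*417,.05),pt('wrist0',155,364,.05))
print('handle top',pt('wrist0',132,211,.086),pt('side0',k*371,k*301,.086),pt('scene0',k*413,k*268,.086))
print('handle foot',pt('wrist0',151,193,.027),pt('side0',k*371,k*336,.02))
a=cv2.imread('pics/wrist0.png')[110:290,70:250];b=cv2.imread('pics/side0.png')[145:250,200:280]
cv2.imwrite('pics/c1.png',np.hstack([cv2.resize(a,(450,450),interpolation=2),cv2.resize(b,(343,450),interpolation=2)]))
```

```text
wrist corners [array([0.5236, 0.154 , 0.09  ]), array([0.629 , 0.1008, 0.09  ]), array([ 0.5726, -0.0051,  0.09  ]), array([0.4691, 0.049 , 0.09  ])]
scene corners [array([0.4711, 0.0499, 0.09  ]), array([0.5274, 0.1561, 0.09  ]), array([0.6447, 0.1018, 0.09  ]), array([ 0.5854, -0.0052,  0.09  ])]
side corners [array([0.5176, 0.154 , 0.09  ]), array([0.6331, 0.0974, 0.09  ]), array([ 0.5782, -0.012 ,  0.09  ]), array([0.4719, 0.0459, 0.09  ])]
hole [0.54972851 0.07430229 0.09      ] [0.55211654 0.07590455 0.09      ] [0.55180124 0.07148533 0.09      ]
lid flange [ 0.47989046 -0.26865731  0.015     ] [ 0.47963515 -0.27224831  0.015     ] [ 0.47957434 -0.26782442  0.015     ]
knobtop [ 0.48013673 -0.26663133  0.05      ] [ 0.48059831 -0.27055363  0.05      ] [ 0.4839543  -0.26354707  0.05      ]
handle top [ 0.49382187 -0.03180191  0.086     ] [ 0.49769084 -0.03226956  0.086     ] [ 0.49675616 -0.03501989  0.086     ]
handle foot [ 0.49373362 -0.02968069  0.027     ] [ 0.49094628 -0.0410818   0.02      ]
```

View pics/c1.png

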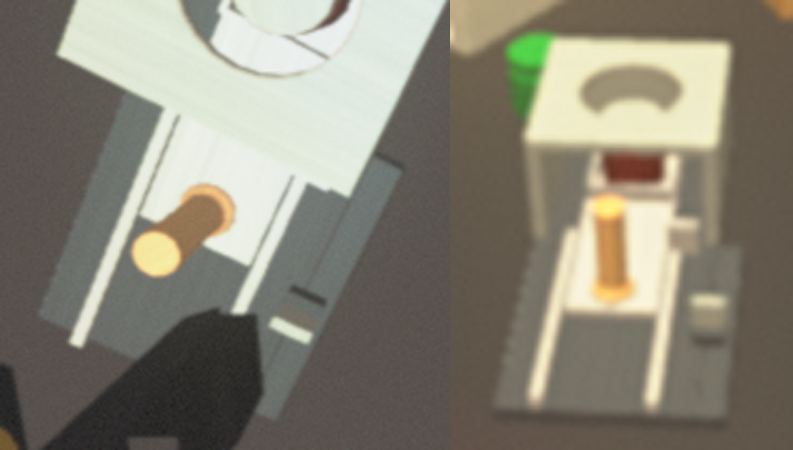

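>>> {"name": "drive_tool", "arguments": {"deltas": [[[7,0,0],[2,0,0],8.8],[[7,0,0],[2,0,0],8.8],[[7,0,0],[2,0,0],8.8],[[6.8,0,0],[2,0,0],8.8],[[0,0,0],[0,0,3.8],8.8],[[0,0,0],[0,0,3.8],8.8],[[0,0,0],[0,0,3.8],8.8],[[0,0,0],[0,0,3.8],8.8],[[0,0,0],[0,0,3.8],8.8],[[0,0,0],[0,0,3.5],8.8],[[0,0,0],[0,0,0],8.8],[[0,0,0],[0,0,0],8.8]]}}

```text
clock: 1.15
tool_pos: [0.5186, -0.2018, 0.1696]
eef_rot: [-0.606, -0.364, 0.607, -0.364]
contact_force: [0.1, 1.2, -0.2]
opening: 1.0
```

>>> {"name": "drive_tool", "arguments": {"deltas": [[[0,0,0],[0,-0.15,3.0],8.8],[[0,0,0],[0,-0.15,3.0],8.8],[[0,0,0],[1,-0.04,1.72],8.8],[[0,0,0],[3,0,0],8.8],[[0,0,0],[3,0,0],8.8],[[0,0,0],[0,0,0],8.8],[[0,0,0],[0,0,0],8.8],[[0,0,0],[0,0,0],8.8]]}}

```text
clock: 1.82
tool_pos: [0.4825, -0.2647, 0.1007]
eef_rot: [0.606, 0.366, -0.605, 0.366]
contact_force: [1.0, -0.4, 0.3]
opening: 1.0
```

Run:
```python
from h import *
s=r.get_state();print(s['tool_pos'],R.from_quat(s['eef_rot']).as_matrix().round(4))
for n in('scene','side','wrist'): snap(n,n+'1')
a=[]
p=s['tool_pos']
for n in('scene1','side1'):
    u,v=map(int,px(n,[.48,-.268,.05])); im=cv2.imread(f'pics/{n}.png'); c=im[v-50:v+50,u-65:u+65]; a.append(cv2.resize(c,(390,300),interpolation=2)); print(u,v)
w=cv2.resize(cv2.imread('pics/wrist1.png'),(780,585))[200:500]
cv2.imwrite('pics/c2.png',np.vstack([np.hstack(a),w]))
```

```text
[ 0.48252168 -0.26466135  0.10065547] [[ 1.600e-03  8.855e-01 -4.646e-01]
 [ 2.000e-04 -4.646e-01 -8.855e-01]
 [-1.000e+00  1.300e-03 -1.000e-03]]
scene {'fov_y': 45.901680879065964, 'cx': 251.21284854683972, 'cy': 192.07538794252514} 1.8167
side {'fov_y': 48.337599452880184, 'cx': 259.1647644196867, 'cy': 189.86571438133302} 1.8667
wrist {'fov_y': 63.7220026648347, 'cx': 258.22676218295624, 'cy': 195.49986876989402} 1.9167
190 150
268 266
```

View pics/c2.png

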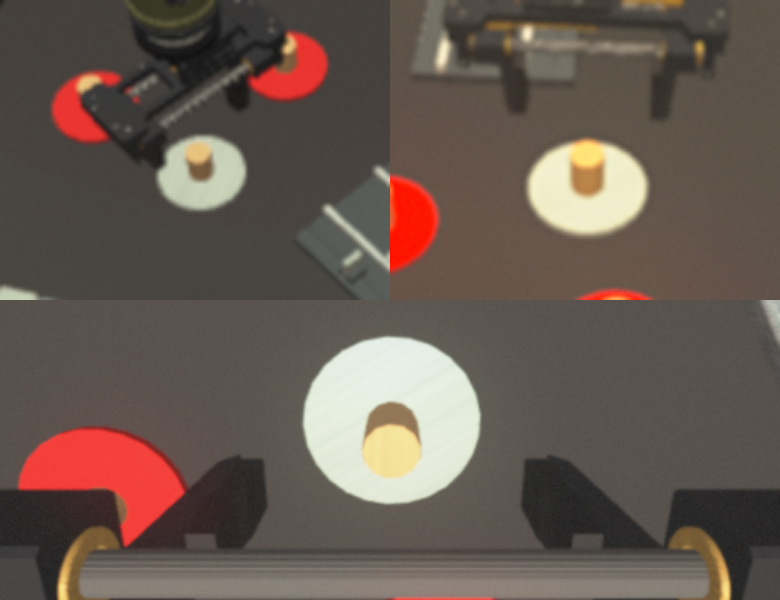

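Run:
```python
from h import *
print(pt('wrist1',257,210.1,.015),pt('wrist1',257.3,230.4,.05))
print('scene',pt('scene1',190-65+201/3,150-50+173/3,.015),'side',pt('side1',268-65+197.5/3,266-50+188/3,.015))
k=1/1.5234
print('redknob?',pt('wrist1',120*k,410*k,.05),'redflange left edge/top', pt('wrist1',19*k,390*k,.015),pt('wrist1',95*k,328*k,.015))
print(r.get_state()['tool_pos'])
```

```text
[ 0.47923395 -0.26827663  0.015     ] [ 0.47863522 -0.2699732   0.05      ]
scene [ 0.48064844 -0.2683327   0.015     ] side [ 0.47938606 -0.27299775  0.015     ]
redknob? [ 0.35813539 -0.23876629  0.05      ] redflange left edge/top [ 0.28920449 -0.21213311  0.015     ] [ 0.34574303 -0.20295337  0.015     ]
[ 0.48245318 -0.26563163  0.10135764]
```

>>> {"name": "drive_tool", "arguments": {"deltas": [[[0,0,0],[0,-0.14,0.46],5],[[0,0,0],[2,0,0],5],[[0,0,0],[2,0,0],5],[[0,0,0],[1.5,0,0],5],[[0,0,0],[0.8,0,0],5],[[0,0,0],[0.5,0,0],5],[[0,0,0],[0,0,0],5],[[0,0,0],[0,0,0],5],[[0,0,0],[0,0,0],5]], "force": 25}}

```text
clock: 2.72
tool_pos: [0.4782, -0.2695, 0.0326]
eef_rot: [0.606, 0.365, -0.605, 0.366]
contact_force: [-1.0, -0.9, -0.5]
opening: 0.563
```

>>> {"name": "drive_tool", "arguments": {"deltas": [[[0,0,0],[0,0,0],2],[[0,0,0],[0,0,0],2],[[0,0,0],[0,0,0],2],[[0,0,0],[0,0,0],2],[[0,0,0],[0,0,0],2],[[0,0,0],[0,0,0],2],[[0,0,0],[0,0,0],2],[[0,0,0],[0,0,0],2],[[0,0,0],[0,0,0],2]], "force": 30}}

```text
clock: 3.47
tool_pos: [0.4782, -0.2694, 0.0321]
eef_rot: [0.606, 0.365, -0.605, 0.366]
contact_force: [0.8, -0.2, 4.8]
opening: 0.288
```

>>> {"name": "drive_tool", "arguments": {"deltas": [[[0,0,0],[-2,0,0],2],[[0,0,0],[-4,0,0],2],[[0,0,0],[-4,0,0],2],[[0,0,0],[-3.8,0,0],2],[[0,0,0],[0,-2,-3],2],[[0,0,0],[0,-2,-4],2],[[0,0,0],[0,-2,-4],2],[[0,0,0],[0,-2,-4],2],[[0,0,0],[0,-1.7,-4],2],[[0,0,0],[0,0,-3],2],[[0,0,0],[0,0,0],2],[[0,0,0],[0,0,0],2]]}}

```text
clock: 4.47
tool_pos: [0.494, -0.0379, 0.1692]
eef_rot: [-0.604, -0.367, 0.605, -0.366]
contact_force: [-1.0, -0.6, -1.9]
opening: 0.288
```

Run:
```python
from h import *
s=r.get_state();print(s['tool_pos'],R.from_quat(s['eef_rot']).as_matrix().round(4),s['contact_force'],s['opening'])
for n in('scene','side','wrist'): snap(n,n+'2')
print(px('wrist2',[.55,.0745,.09]))
cv2.imwrite('pics/c3.png',cv2.resize(cv2.imread('pics/wrist2.png'),(800,600),interpolation=2))
```

```text
[ 0.49398522 -0.03788884  0.16916616] [[-1.300e-03  8.868e-01 -4.621e-01]
 [ 8.000e-04 -4.621e-01 -8.869e-01]
 [-1.000e+00 -1.600e-03 -1.000e-04]] [-1.00695001 -0.59993437 -1.87389212] 0.28760097584101346
scene {'fov_y': 45.901680879065964, 'cx': 251.21284854683972, 'cy': 192.07538794252514} 4.4667
side {'fov_y': 48.337599452880184, 'cx': 259.1647644196867, 'cy': 189.86571438133302} 4.5167
wrist {'fov_y': 63.7220026648347, 'cx': 258.22676218295624, 'cy': 195.49986876989402} 4.5667
(np.float64(254.39793118069906), np.float64(8.874546389753675))
```

View pics/c3.png

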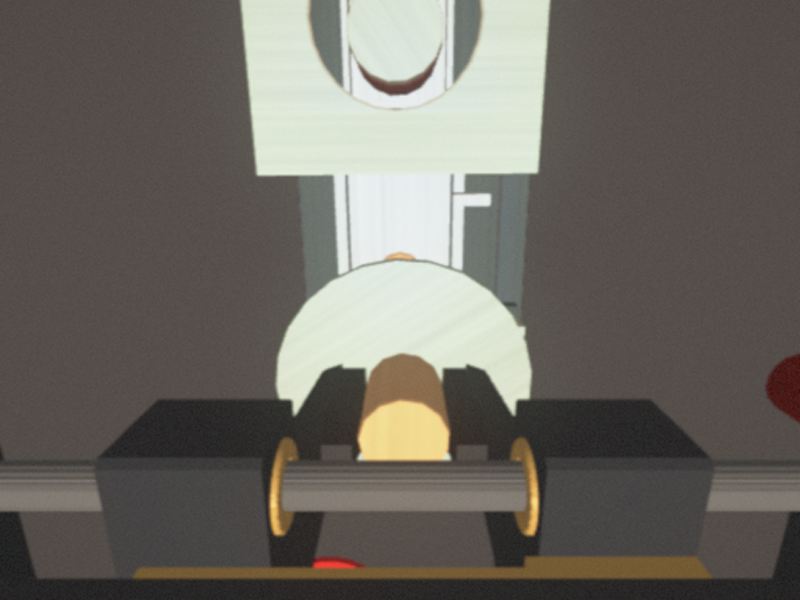

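Run:
```python
from h import *
k=.64
z=np.array([-.4641,-.8858,0]);y=np.array([.8858,-.4641,0])
a=pt('wrist2',396*k,109.5*k,.09);print('hole from near edge',a-z*.034)
for v in(14,):print('L/R',pt('wrist2',309*k,v*k,.09),pt('wrist2',482*k,v*k,.09))
f=[pt('wrist2',257*k,175*k,.09),pt('wrist2',539*k,175*k,.09)];print('front corners',f,np.linalg.norm(f[1]-f[0]),'hole',(f[0]+f[1])/2-z*.06)
b=pt('wrist2',403*k,260*k,.152);print('lid centre',b+z*.044, 'LR',pt('wrist2',276*k,370*k,.152),pt('wrist2',531*k,370*k,.152))
d=f[1]-f[0];print('yaw dir',d/np.linalg.norm(d),'tcp',r.get_state()['tool_pos'])
```

```text
hole from near edge [0.54882302 0.07402654 0.09      ]
L/R [0.5192089  0.09069619 0.09      ] [0.57933338 0.05896821 0.09      ]
front corners [array([0.46788581, 0.04864425, 0.09      ]), array([ 0.57503153, -0.00778939,  0.09      ])] 0.12109896671591266 hole [0.54930467 0.07357543 0.09      ]
lid centre [ 0.49171099 -0.0414401   0.152     ] LR [ 0.45549685 -0.01612906  0.152     ] [ 0.53316553 -0.05692087  0.152     ]
yaw dir [ 0.88477812 -0.46601253  0.        ] tcp [ 0.49302024 -0.04187264  0.1692982 ]
```

>>> {"name": "drive_tool", "arguments": {"deltas": [[[0,0,0],[0,-0.25,-3],2],[[0,0,0],[0,0,-4],2],[[0,0,0],[0,0,-3.5],2],[[0,0,0],[0,0,-2.38],2],[[0,0,0],[2,0,0],2],[[0,0,0],[1,0,0],2],[[0,0,0],[0,0,0],2],[[0,0,0],[0,0,0],2],[[0,0,0],[0,0,0],2],[[0,0,0],[0,0,0],2]]}}

```text
clock: 5.45
tool_pos: [0.5521, 0.0735, 0.1404]
eef_rot: [0.606, 0.364, -0.606, 0.365]
contact_force: [-0.2, 0.1, -1.1]
opening: 0.284
```

```bash
cat > st.py <<'E'
from h import *
z=np.array([-.4641,-.8858,0]);y=np.array([.8858,-.4641,0])
s=r.get_state();p=s['tool_pos'];print(p,'y',p@y,'z',p@z,s['contact_force'],s['opening'],s['clock'])
M=R.from_quat(s['eef_rot']).as_matrix();print(M.round(4))
E
python3 st.py
```

```text
[0.55214855 0.07349902 0.14038812] y 0.4549822887720447 z -0.32135757264991205 [-0.19503706  0.08173298 -1.10866632] 0.28400884642507107 5.45
[[ 7.000e-04  8.836e-01 -4.683e-01]
 [-4.000e-04 -4.683e-01 -8.836e-01]
 [-1.000e+00  8.000e-04  0.000e+00]]
```

>>> {"name": "drive_tool", "arguments": {"deltas": [[[0,0,0],[0,-0.17,0.09],2],[[0,0,0],[1,0,0],2],[[0,0,0],[0.5,0,0],2],[[0,0,0],[0.5,0,0],2],[[0,0,0],[0.4,0,0],2],[[0,0,0],[0,0,0],2],[[0,0,0],[0,0,0],2],[[0,0,0],[0,0,0],2]]}}

```text
clock: 6.12
tool_pos: [0.5502, 0.0749, 0.1157]
eef_rot: [0.606, 0.365, -0.605, 0.365]
contact_force: [-0.9, -0.5, -1.6]
opening: 0.286
```

```bash
python3 st.py
```

```text
[0.55020848 0.07491043 0.11571935] y 0.4526087436043619 z -0.32170741319080187 [-0.93064792 -0.53620203 -1.5879198 ] 0.2857248680853436 6.1167
[[ 2.000e-04  8.846e-01 -4.664e-01]
 [ 0.000e+00 -4.664e-01 -8.846e-01]
 [-1.000e+00  2.000e-04 -1.000e-04]]
```

Going in without contact; lower the rest until it touches.

>>> {"name": "drive_tool", "arguments": {"deltas": [[[0,0,0],[0.2,0.06,0.1],2],[[0,0,0],[0.2,0,0],2],[[0,0,0],[0,0,0],2],[[0,0,0],[0,0,0],2],[[0,0,0],[0,0,0],2],[[0,0,0],[0,0,0],2]]}}

```text
clock: 6.62
tool_pos: [0.5505, 0.0735, 0.1121]
eef_rot: [0.606, 0.365, -0.605, 0.365]
contact_force: [-0.6, -1.4, 4.8]
opening: 0.285
```

```bash
python3 st.py
```

```text
[0.55047558 0.0734884  0.11206324] y 0.45350530236210074 z -0.32057174417817746 [-0.5908654  -1.38507047  4.79312803] 0.2851061899347943 6.6167
[[ 9.000e-04  8.845e-01 -4.666e-01]
 [-1.000e-04 -4.666e-01 -8.845e-01]
 [-1.000e+00  8.000e-04 -3.000e-04]]
```

>>> {"name": "drive_tool", "arguments": {"deltas": [[[0,0,0],[0,0,0],5],[[0,0,0],[0,0,0],5],[[0,0,0],[0,0,0],5],[[0,0,0],[0,0,0],5],[[0,0,0],[0,0,0],5],[[0,0,0],[-2,0,0],5],[[0,0,0],[-3.5,0,0],5],[[0,0,0],[0,0,3],5],[[0,0,0],[0,0,4],5],[[0,0,0],[0,0,4],5],[[0,0,0],[0,0,1],5],[[0,0,0],[0,0,0],5]]}}

```text
clock: 7.62
tool_pos: [0.4921, -0.0364, 0.1668]
eef_rot: [-0.606, -0.363, 0.608, -0.364]
contact_force: [0.3, 0.6, 0.2]
opening: 0.569
```

```bash
python3 - <<'E'
from h import *
import time
for n in('side','scene','wrist'): snap(n,n+'3')
w=cv2.resize(cv2.imread('pics/wrist3.png'),(800,600),interpolation=2)
s=cv2.imread('pics/side3.png');u,v=map(int,px('side3',[.55,.075,.1]));print(u,v)
c=cv2.resize(s[v-28:v+28,u-28:u+28],(224,224),interpolation=2);w[376:,:224]=c
cv2.imwrite('pics/c4.png',w)
E
python3 st.py
```

```text
side {'fov_y': 48.337599452880184, 'cx': 259.1647644196867, 'cy': 189.86571438133302} 7.6167
scene {'fov_y': 45.901680879065964, 'cx': 251.21284854683972, 'cy': 192.07538794252514} 7.6667
wrist {'fov_y': 63.7220026648347, 'cx': 258.22676218295624, 'cy': 195.49986876989402} 7.7167
241 162
[ 0.49536848 -0.03077983  0.16679359] y 0.4530823159341604 z -0.20263573415581357 [ 0.82791232  0.71274444 -0.48667229] 0.5667621849671404 7.7667
[[ 1.600e-03  8.854e-01 -4.648e-01]
 [ 1.400e-03 -4.648e-01 -8.854e-01]
 [-1.000e+00  8.000e-04 -2.000e-03]]
```

View pics/c4.png

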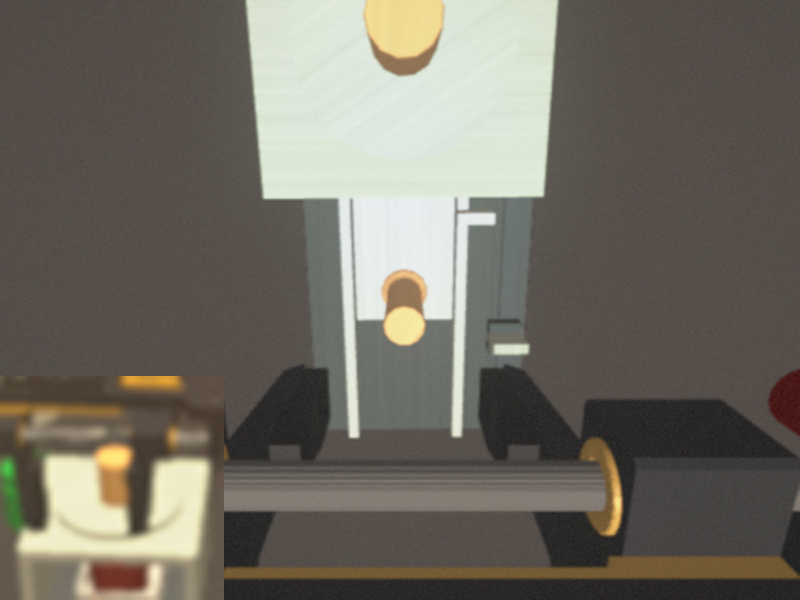

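Run:
```python
from h import *
k=.64
z=np.array([-.4664,-.8846,0]);y=np.array([.8846,-.4664,0])
def g(n,u,v,h): p=pt('wrist3',u*k,v*k,h); print(n,p.round(4),'y %.4f z %.4f'%(p@y,p@z)); return p
a=g('pointer end',494,218,.04);g('pointer f',477,224,.04);g('pointer b',477,212,.04)
b=g('mark inner',490,348,.04);g('mark f',509,353.5,.04);g('mark b',509,343,.04);g('mark outer',528,348,.04)
g('handle top',404.5,326,.086);g('foot back',404.5,270,.027);g('plate front',403,198,.09);g('lid knobtop',404,15,.13);g('base front',403,430,.012)
p=r.get_state()['tool_pos'];print(p,p@y,p@z)
print('dz',(b-a)@z)
```

```text
pointer end [ 0.5579 -0.0145  0.04  ] y 0.5003 z -0.2474
pointer f [ 0.5485 -0.0131  0.04  ] y 0.4913 z -0.2442
pointer b [ 0.5512 -0.0073  0.04  ] y 0.4910 z -0.2506
mark inner [ 0.5245 -0.0816  0.04  ] y 0.5021 z -0.1724
mark f [ 0.5329 -0.0899  0.04  ] y 0.5134 z -0.1690
mark b [ 0.5356 -0.0839  0.04  ] y 0.5129 z -0.1756
mark outer [ 0.5441 -0.0919  0.04  ] y 0.5242 z -0.1725
handle top [ 0.494  -0.0324  0.086 ] y 0.4521 z -0.2017
foot back [ 0.5007 -0.0199  0.027 ] y 0.4522 z -0.2159
plate front [0.5212 0.0207 0.09  ] y 0.4514 z -0.2614
lid knobtop [0.5492 0.0731 0.13  ] y 0.4517 z -0.3208
base front [ 0.4467 -0.1207  0.012 ] y 0.4514 z -0.1016
[ 0.49536848 -0.03077983  0.16679359] 0.4525586673775201 -0.20381201744865432
dz 0.07496205868124121
```

>>> {"name": "drive_tool", "arguments": {"deltas": [[[0,0,0],[0,-0.05,0.2],5],[[0,0,0],[2.5,0,0],5],[[0,0,0],[3,0,0],5],[[0,0,0],[2.5,0,0],5],[[0,0,0],[1.5,0,0],5],[[0,0,0],[1,0,0],5],[[0,0,0],[0,0,0],5],[[0,0,0],[0,0,0],5],[[0,0,0],[0,0,0],5]]}}

```text
clock: 8.52
tool_pos: [0.4936, -0.0336, 0.0625]
eef_rot: [0.606, 0.365, -0.605, 0.366]
contact_force: [-0.2, -0.4, -0.3]
opening: 0.569
```

```bash
sed -i 's/^z=.*/z=np.array([-.4664,-.8846,0]);y=np.array([.8846,-.4664,0])/' st.py; python3 st.py
```

```text
[ 0.49360723 -0.03355303  0.06247887] y 0.452294092777505 z -0.20053740327150663 [-0.1640042  -0.378958   -0.26851073] 0.5692298437412308 8.5167
[[ 1.700e-03  8.849e-01 -4.657e-01]
 [ 2.000e-04 -4.657e-01 -8.849e-01]
 [-1.000e+00  1.400e-03 -9.000e-04]]
```

>>> {"name": "drive_tool", "arguments": {"deltas": [[[0,0,0],[0.2,0,0],1],[[0,0,0],[0,0,0],1],[[0,0,0],[0,0,0],1],[[0,0,0],[0,0,0],1],[[0,0,0],[0,0,0],1],[[0,0,0],[0,0,0],1],[[0,0,0],[0,0,0],1],[[0,0,0],[0,0,0],1],[[0,0,0],[0,0,0],1],[[0,0,0],[0,0,0],1]], "force": 50}}

```text
clock: 9.35
tool_pos: [0.4938, -0.0344, 0.0601]
eef_rot: [0.606, 0.365, -0.605, 0.366]
contact_force: [2.0, -2.5, 4.5]
opening: 0.21
```

```bash
python3 st.py
```

```text
[ 0.49377716 -0.03436215  0.06005208] y 0.4528217771091531 z -0.1999009117839855 [ 1.95064466 -2.5352257   4.49792604] 0.20978818187159337 9.35
[[ 2.100e-03  8.844e-01 -4.668e-01]
 [-4.000e-04 -4.668e-01 -8.844e-01]
 [-1.000e+00  2.100e-03 -7.000e-04]]
```

>>> {"name": "drive_tool", "arguments": {"deltas": [[[0,0,0],[0,0,0.1],1],[[0,0,0],[0,0,0.2],1],[[0,0,0],[0,0,0.3],1],[[0,0,0],[0,0,0.35],1],[[0,0,0],[0,0,0.35],1],[[0,0,0],[0,0,0.35],1],[[0,0,0],[0,0,0.35],1],[[0,0,0],[0,0,0.35],1],[[0,0,0],[0,0,0.35],1],[[0,0,0],[0,0,0.3],1],[[0,0,0],[0,0,0.3],1],[[0,0,0],[0,0,0.3],1]]}}

```text
clock: 10.35
tool_pos: [0.4789, -0.063, 0.06]
eef_rot: [0.607, 0.366, -0.602, 0.366]
contact_force: [7.1, 5.2, 4.1]
opening: 0.213
```

```bash
python3 st.py
```

```text
[ 0.478936   -0.06303074  0.06000841] y 0.4530643208922826 z -0.1676187592349454 [7.13556243 5.16985671 4.1214018 ] 0.21329575967488928 10.35
[[ 0.006   0.8861 -0.4634]
 [ 0.0036 -0.4634 -0.8861]
 [-1.      0.0036 -0.006 ]]
```

>>> {"name": "drive_tool", "arguments": {"deltas": [[[0,0,0],[0,0,0.35],1],[[0,0,0],[0,0,0.4],1],[[0,0,0],[0,0,0.4],1],[[0,0,0],[0,0,0.4],1],[[0,0,0],[0,0,0.4],1],[[0,0,0],[0,0,0.4],1],[[0,0,0],[0,0,0.4],1],[[0,0,0],[0,0,0.35],1],[[0,0,0],[0,0,0.3],1],[[0,0,0],[0,0,0.25],1],[[0,0,0],[0,0,0.2],1],[[0,0,0],[0,0,0.1],1]]}}

```text
clock: 11.35
tool_pos: [0.4611, -0.0973, 0.06]
eef_rot: [0.608, 0.367, -0.602, 0.367]
contact_force: [6.6, 7.3, 3.9]
opening: 0.211
```

>>> {"name": "drive_tool", "arguments": {"deltas": [[[0,0,0],[0,0,0],1],[[0,0,0],[0,0,0],1],[[0,0,0],[0,0,0],1],[[0,0,0],[0,0,0],1]]}}

```text
clock: 11.68
tool_pos: [0.4612, -0.0973, 0.06]
eef_rot: [0.608, 0.367, -0.602, 0.367]
contact_force: [7.4, 6.4, 4.4]
opening: 0.208
```

```bash
python3 st.py
python3 - <<'E'
from h import *
for n in('side','scene','wrist'): snap(n,n+'4')
w=cv2.resize(cv2.imread('pics/wrist4.png'),(800,600),interpolation=2)
s=cv2.imread('pics/side4.png');u,v=map(int,px('side4',[.52,.02,.05]));
w[330:,:270]=cv2.resize(s[v-45:v+45,u-45:u+45],(270,270),interpolation=2)
cv2.imwrite('pics/c5.png',w)
E
python3 st.py
```

```text
[ 0.461208   -0.09726614  0.06000259] y 0.45334952410776963 z -0.1290657819049683 [7.41574903 6.4260534  4.35506969] 0.20803272105343584 11.6833
[[ 0.007   0.8867 -0.4623]
 [ 0.0042 -0.4624 -0.8867]
 [-1.      0.0043 -0.0069]]
side {'fov_y': 48.337599452880184, 'cx': 259.1647644196867, 'cy': 189.86571438133302} 11.6833
scene {'fov_y': 45.901680879065964, 'cx': 251.21284854683972, 'cy': 192.07538794252514} 11.7333
wrist {'fov_y': 63.7220026648347, 'cx': 258.22676218295624, 'cy': 195.49986876989402} 11.7833
[ 0.46117908 -0.09728016  0.06000271] y 0.4533304767099618 z -0.1290398947312078 [6.85358635 6.76117363 3.88908385] 0.21028669556929028 11.8333
[[ 0.0069  0.8867 -0.4624]
 [ 0.0041 -0.4624 -0.8867]
 [-1.      0.0042 -0.0069]]
```

View pics/c5.png

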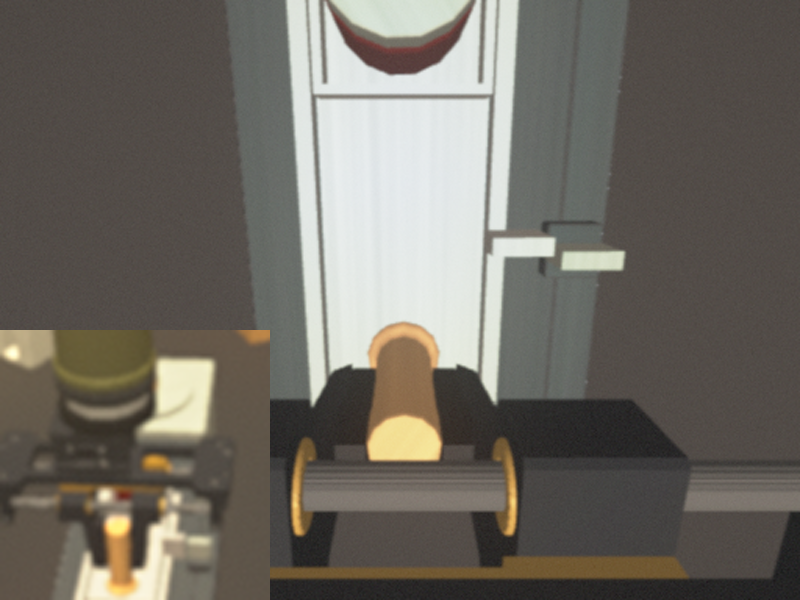

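>>> {"name": "drive_tool", "arguments": {"deltas": [[[0,0,0],[0,0,0.1],1],[[0,0,0],[0,0,0.15],1],[[0,0,0],[0,0,0.15],1],[[0,0,0],[0,0,0.1],1],[[0,0,0],[0,0,0],1],[[0,0,0],[0,0,0],1],[[0,0,0],[0,0,0],1],[[0,0,0],[0,0,0],1],[[0,0,0],[0,0,0],1],[[0,0,0],[0,0,0],1],[[0,0,0],[0,0,0],1],[[0,0,0],[0,0,0],1]]}}

```text
clock: 12.83
tool_pos: [0.459, -0.1016, 0.06]
eef_rot: [0.608, 0.367, -0.602, 0.367]
contact_force: [7.1, 6.2, 3.8]
opening: 0.212
```

```bash
python3 st.py
python3 - <<'E'
from h import *
for n in('scene','wrist'): snap(n,n+'5')
w=cv2.resize(cv2.imread('pics/wrist5.png'),(800,600),interpolation=2)
s=cv2.imread('pics/scene5.png');u,v=map(int,px('scene5',[.53,.04,.07]));
w[330:,:270]=cv2.resize(s[v-45:v+45,u-45:u+45],(270,270),interpolation=2)
cv2.imwrite('pics/c6.png',w)
E
```

```text
[ 0.45897232 -0.10156048  0.0600003 ] y 0.4533747215818693 z -0.12422429181224544 [7.08798583 6.20084278 3.82880632] 0.21161847488330232 12.8333
[[ 0.0071  0.8868 -0.4621]
 [ 0.0043 -0.4622 -0.8868]
 [-1.      0.0044 -0.0071]]
scene {'fov_y': 45.901680879065964, 'cx': 251.21284854683972, 'cy': 192.07538794252514} 12.8333
wrist {'fov_y': 63.7220026648347, 'cx': 258.22676218295624, 'cy': 195.49986876989402} 12.8833
```

View pics/c6.png

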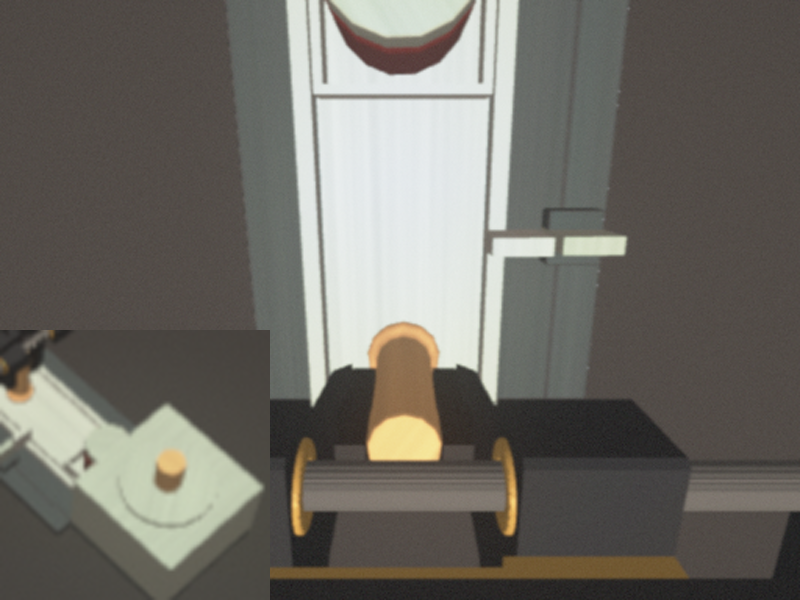

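The blades line up, both at rows 237–256. The lid lies flat, the jar is upright in its pocket, and the slide has been held for 0.6 s. Handing in.

Run:
```python
from plant import r
print(r.finish_job()); s=r.get_state(); print(s['clock'],s['tool_pos'],s['opening'])
```

```text
the job is handed in; nothing more can be done
None
the job is handed in; nothing more can be done
```

The lid is back in the loading hole and released, and the slide is pulled out about 75 mm and still held there with a 50 N grip. I handed the job in at about 13 s; it reported no verdict.

- **Lid:** it touched down at the height expected for full seating (TCP at 112 mm). The last scene view shows it flat and centred.
- **Slide:** in the last wrist picture the pointer and marker blades cover the same rows, so I put them within about 1 mm of each other. The first pull stopped about 5 mm short, and I corrected it after looking.
- **Jar:** it looks upright in its pocket in the last wrist picture, which cuts off part of it. I did not measure its tilt or position.
- **Bystanders:** the arm met no unexpected forces and kept clear of them. I did not measure their positions again at the end.

One disagreement: the side camera placed things up to 5 mm off the other two views, so I relied on the wrist pictures for the fits.

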